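Set the sheet length gauge to its knobbed stop

ROBOT

A 6-joint arm with a two-finger parallel gripper is mounted at the origin on the work surface. World frame = base frame: x ahead of the robot, y to its left, z up, the work surface at z = 0. Lengths are in m, angles in rad, forces in N, time in s.
With the tool pointing down it reaches from about 0.325 to 0.85 m from the base axis. Payload 15.5 kg.
Tool frame: the origin (TCP) lies between the finger pads; the fingertips stand 25 mm ahead of it and the grasp point (between the pads) lies 6 mm ahead of it (bot.nose_length is the z of the fingertips in the tool frame, in m); z points along the fingers, y is the line along which they close (so a half turn about z gives the same grasp; the last joint's range is limited). The gripper opens to 91 mm and grips with 3 to 60 N. Pads are 32 mm wide; open, the fingers measure 118 mm over their backs; the gripper's body (76 mm by 178 mm) begins 60 mm behind the grasp point.
Start: joints at [1.085, 0.494, 1.345, -0, 1.302, -0.096], TCP at [0.238, 0.578, 0.239] pointing down, gripper open.
Joint ranges: [-2.91, 2.91], [-0.82, 2.16], [0.22, 2.67], [-1.22, 4.37], [0.12, 2.79], [-3.08, 3.08]. Speed limits (rad/s): [1.89, 1.89, 2.57, 3.01, 3.01, 3.01].

INTERFACE

Orientations are given as [roll, pitch, yaw] about the fixed x, y, z axes, in that order (R = Rz(yaw) Ry(pitch) Rx(roll)).
In Python, from plant import bot gives the robot as it stands.
- The arm moves only by the tool jog_arm, called after "Emit:" as name([rows], argument=value, ...), one row to a line, values as JSON. Schema: {"type":"object","properties":{"ticks":{"type":"array","items":{"type":"object","properties":{"ax":{"type":"number"},"ay":{"type":"number"},"az":{"type":"number"},"sx":{"type":"number"},"sy":{"type":"number"},"sz":{"type":"number"},"jaw":{"type":"number"}},"additionalProperties":false,"required":["jaw"]},"minItems":1,"maxItems":8},"grip_n":{"type":"number"},"only":{"type":"string"},"quiet":{"type":"boolean"},"lines":{"type":"string"}},"required":["ticks"],"additionalProperties":false}. ticks is a list of rows, 1 to 8 of them, each an object with the fields ax, ay, az (a rotation vector in normalised numbers (1 is 90 degrees)), sx, sy, sz (the shift in parts of the range, where 1.0 means 0.8 m), jaw (the finger opening in m); a field left out counts as zero (the opening has to be given); each row is the pose to reach, as a shift and turn from the pose commanded when the call began, along the tool's axes at that moment; what a row does not reach only later rows make up. A row lasts 1/8 s, in which the tool goes at most 0.0625 m and 0.188 rad, less where a joint would pass 70% of its speed; a pose out of reach is approached as far as the arm can. The fingers move at their own pace and stop on an object; grip_n is the grip in N (left out, the last holds). Time passes only in rows, so rows that do not move let the fingers close. The tool returns the time, the measured TCP pose, the force, the opening and the grip force at its end. only (a regular expression) keeps the lines of the reply that match it, lines (a string "A,B") keeps lines A to B, and quiet returns only ok. No shift or turn number may pass 1 either way. Input that does not fit is refused with a message, and nothing moves.
- bot.state(): the state, without advancing time (a new reading comes with each control period).
- bot.camera(name): name is "scene" or "top" or "wrist"; returns a dict with "color" (400x640x3 uint8, red, green, blue), "fx", "fy", "cx", "cy" (pixels), "R" (3x3) and "t" (3): a world point X has camera coordinates R X + t. Camera axes: x right, y down, z forward; pixel columns grow to the right and rows downward; lengths in m; the calibration is good to about 2 mm. A picture is of the moment at which its call begins. There is no depth.
- bot.job_done(): hands the job in; it is judged then, once.
The state is a dict: "t": time; "joint_positions": joint angles; "qvel": joint speeds; "joint_efforts": joint torques, N m; "eef_pos": TCP position; "ee_rot": TCP orientation; "contact_force": force on the tool from outside, world axes, zero at the start; "ft_torque": the same for the moment, N m; "finger_gap": finger opening in m; "grip_force": force on a finger pad.
Only numpy, scipy, OpenCV 4.12 (cv2) and the standard library are available. Lean on these libraries where they do the work, as an engineer would, in place of code of your own. Each camera call takes 0.05 s, during which the arm holds its last target. There are 200 camera calls.

TASK

Set the length gauge on the bench for the next copper blanks: with a fingertip press down the sunken pad in the middle of the sliding carriage, which frees its brake, and keeping it pressed push the carriage along the rails until it rests against the stop that has the ball knob on top. Then let the pad come up so that the brake holds the carriage there. Never shove the carriage along with the brake on; nothing is to be gripped or lifted, and leave the loose things on the bench where they are.

Things in the scene. Friction and masses are not known exactly. Their poses are not given: they have to be found in the camera images.
- gauge: Fixed length gauge: dark steel base plate (10 mm thick, 460 mm along y, from x = -60 to +130 mm) carrying two parallel flat steel rails along its y axis, 440 mm long, 72 mm over both, tops 34 mm above the bench. Origin: on the bench under the middle of the rails; z up. Carriage and both stops sit on the rails.
- carriage_mid (a point): Middle of the aluminium carriage, 36 mm above the bench; axes as the gauge's. 92 mm long along the rails, 100 mm wide. Its ends are two upright cheeks, each 16 mm thick, tops 81 mm above the bench, with a clear gap of 60 mm between them, open across the rails, where the pad lies. A finger on the pad moves the carriage by meeting the leading cheek from inside or by rubbing on the pad.
- pad_top (a point): Centre of the top of the black rubber-faced pad in the carriage's middle, 66 mm above the bench when up; 56 mm along the rails, 80 mm across; 15 mm below the cheeks' tops. Rides with carriage and pad. Axes as the gauge's.
- pad (a joint): Pad pressed down, m: 0 up, brake holding; 0.005 fully down. Sprung: starts to move at about 8 N, fully down at about 11 N, springs back when let go. With the pad up the brake holds the carriage against 15 to 25 N; with it more than 1.5 mm down the brake is off and the carriage slides with 1 to 3 N.
- carriage (a joint): Position of the carriage along the gauge's +y axis, m: 0 with its middle over the gauge's origin.
- knob_stop: The stop to go to: aluminium block clamped fast on the rails, 24 mm along them, 84 mm across, top 70 mm above the bench, with a 26 mm steel ball knob on a stem, top 110 mm above the bench. Origin: centre of its underside, 34 mm above the bench. May be on the gauge's +y or -y side of the carriage, which rests against it when their centres are 58 mm apart.
- plain_stop: The other stop, the same block without a knob, clamped on the rails on the other side of the carriage. Not the one to go to. Origin: centre of its underside, 34 mm above the bench.
- dolly: Loose steel dolly (forming block), turned, about 40 mm across and 50 mm tall, standing on the gauge's base plate behind the rails; leave alone. Origin: centre of its underside.
- dish: Loose small copper dish, 64 mm across, 26 mm tall, standing on the gauge's base plate behind the rails; leave alone. Origin: centre of its underside.
- hammer: Loose hammer lying on the bench to the robot's right; leave alone.
- wrench: Loose wrench lying on the bench to the robot's left; leave alone.
- bowl: Loose copper bowl, 140 mm across, 55 mm tall, on the bench to the right; leave alone. Origin: centre of its underside.
- jar: Loose glass jar, 70 mm across, 100 mm tall, on the bench to the left; leave alone. Origin: centre of its underside.
- tin: Loose plain tin, 60 mm across, 50 mm tall, on the bench to the left; leave alone. Origin: centre of its underside.

How it is judged:
By the outcome, as a careful person would: the job done as asked, in the order asked, and still so for the second after the job is handed in, with the robot touching nothing.
It also fails if it takes over 40 s, if anything falls off the work surface, if the arm or the gripper's body presses on something with over 40 N, if the wrist force passes 120 N, or if a joint passes its speed limit or range.

## Working session

There is one attempt and no reset: what is moved stays moved. The work goes in short steps, Python scripts to look and compute and a tool call to move; the robot and the scene stay as the last step left them, time stands still between calls to the robot, and variables do not carry over. Pictures are saved under pics/ and viewed, at most 10 in all, crops included, and the job is handed in when it is done.

```bash
mkdir -p pics; ls
```

Run:
```python
from plant import bot
import cv2
for n in("top","scene"):
    c=bot.camera(n); cv2.imwrite(f"pics/{n}0.png",c["color"][:,:,::-1]); print(n,c["fx"],c["fy"],c["cx"],c["cy"],c["R"],c["t"])
s=bot.state();print(s)
```

```text
pics
plant.py
top 400.8455142841954 400.8455142841954 312.01714972158845 197.44423836580896 [[ 0.00741258 -0.99963318  0.0260491 ]
 [-0.98563779 -0.01169883 -0.16846746]
 [ 0.16871041 -0.0244262  -0.98536296]] [-0.03145154  0.49953442  1.04525479]
scene 423.14872764763714 423.14872764763714 311.5224837414436 195.98233706644103 [[-0.72845001  0.68496605  0.01349417]
 [ 0.36882739  0.40868834 -0.83482944]
 [-0.57734474 -0.6031545  -0.55034327]] [ 0.36425301 -0.13177054  1.75624873]
{'t': 0.1, 'joint_positions': array([ 1.08448173e+00,  4.94129667e-01,  1.34607928e+00, -2.51416339e-05,
        1.30250727e+00, -9.55066187e-02]), 'qvel': array([ 0.00136755, -0.00165064, -0.00175306, -0.00045419, -0.00070091,
       -0.00165757]), 'joint_efforts': array([ 3.06454909e-03, -8.80253363e+01, -3.82559252e+01,  7.13099353e-02,
        4.80564788e-02, -4.20296169e-05]), 'eef_pos': array([0.23794055, 0.57758423, 0.23838909]), 'ee_rot': array([-3.14047190e+00, -8.30200027e-05,  2.75079131e+00]), 'contact_force': array([ 0.08274683, -0.77248995, -0.19992978]), 'ft_torque': array([-0.04690409, -0.04218437, -0.00476063]), 'grip_force': 0.0, 'finger_gap': 0.09084914415096784}
```

View pics/top0.png

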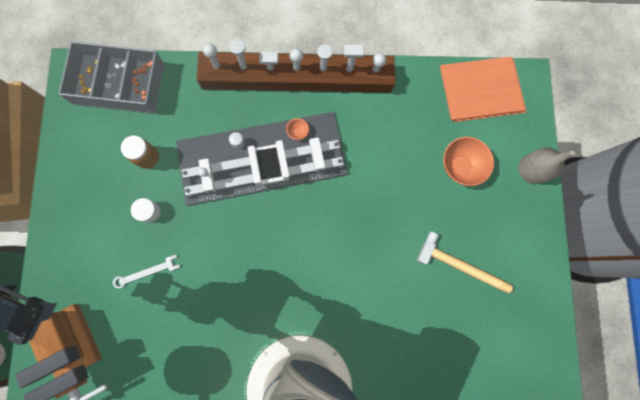

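View pics/scene0.png

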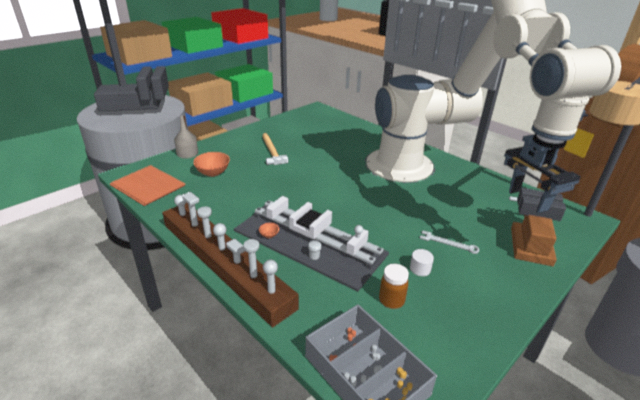

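The top view shows the carriage at about (268,163) with its black pad. The plain stop is at (318,155). The stop at (205,172) seems to carry the knob, which the scene view supports (knob at about (360,233)), so it lies to the left, on the +y side. Next I'll enlarge the gauge and measure it.

Create h.py:
```python
import numpy as np
def ray(c,u,v,z):
    d=c["R"].T@np.array([(u-c["cx"])/c["fx"],(v-c["cy"])/c["fy"],1]); o=-c["R"].T@c["t"]
    return o+d*(z-o[2])/d[2]
def proj(c,X):
    p=c["R"]@np.array(X)+c["t"]; return np.array([c["fx"]*p[0]/p[2]+c["cx"],c["fy"]*p[1]/p[2]+c["cy"]])
```

Run:
```python
from plant import bot
import cv2,numpy as np
from h import *
for n,(x0,y0,x1,y1) in {"top":(170,105,350,210),"scene":(235,190,395,290)}.items():
    c=bot.camera(n); im=c["color"]
    cv2.imwrite(f"pics/{n}1.png",cv2.resize(im[y0:y1,x0:x1,::-1],None,fx=4.4,fy=4.4,interpolation=cv2.INTER_CUBIC))
    g=im.max(2); m=np.zeros_like(g); m[y0:y1,x0:x1]=(g[y0:y1,x0:x1]<32)*255
    k,l,s,ce=cv2.connectedComponentsWithStats(m)
    for i in range(1,k):
        if s[i][4]>40:
            pts=np.argwhere(l==i)[:,::-1].astype(np.float32)
            r=cv2.minAreaRect(pts); print(n,s[i],ce[i],r,ray(c,*r[0],.066))
            print([ray(c,*q,.066).round(4) for q in cv2.boxPoints(r)])
```

```text
(no output)
```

View pics/top1.png

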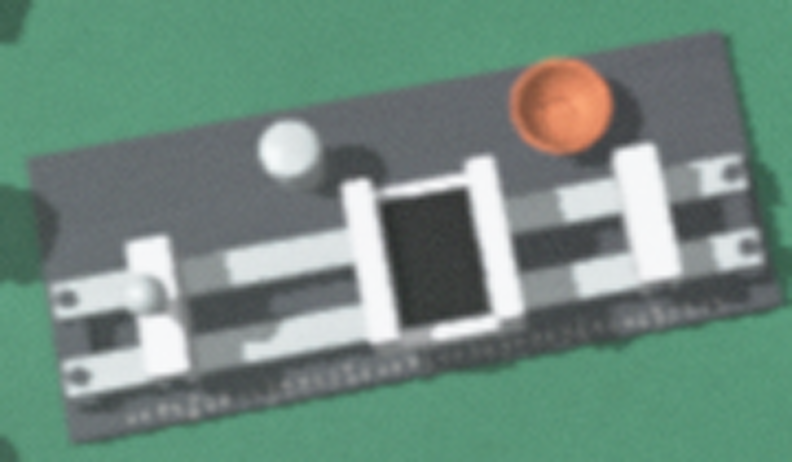

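View pics/scene1.png

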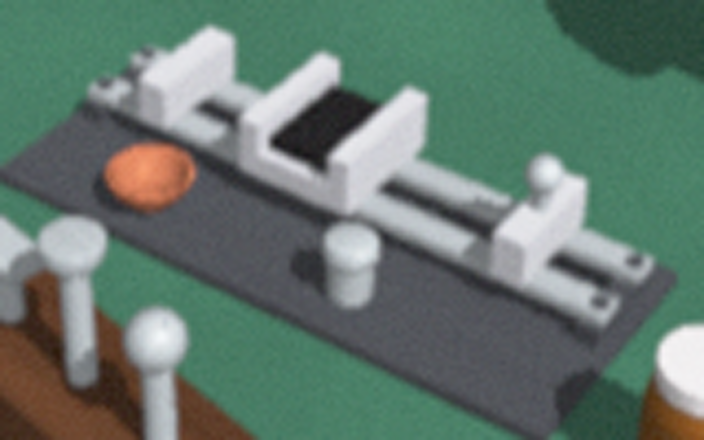

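Both crops put the knob on the left (+y) stop, at top-crop (145,290), full image about (203,171). The pad's centre is at top-crop (438,258), full image about (269.5,163.6). The way between is clear, and the dolly and dish are behind the rails. Next: cheek and stop blobs, and the pad with a higher threshold.

Run:
```python
from plant import bot
import cv2,numpy as np
from h import *
def blobs(c,m,z,lab,mn):
    k,l,s,ce=cv2.connectedComponentsWithStats(m)
    for i in range(1,k):
        if s[i][4]>mn:
            r=cv2.minAreaRect(np.argwhere(l==i)[:,::-1].astype(np.float32))
            print(lab,s[i][4],ce[i].round(1),"c",ray(c,*r[0],z).round(4),"corners",[ray(c,*q,z).round(3)[:2].tolist() for q in cv2.boxPoints(r)])
c=bot.camera("top"); im=c["color"]; roi=np.zeros(im.shape[:2],np.uint8); roi[105:210,170:350]=1
g=im.max(2)
blobs(c,((g<58)*roi*255).astype(np.uint8),.066,"pad",150)
for t in (225,235): blobs(c,((im.min(2)>t)*roi*255).astype(np.uint8),.081,f"white{t}",40)
hsv=cv2.cvtColor(im,cv2.COLOR_RGB2HSV)
plate=((hsv[:,:,1]<70)*roi*255).astype(np.uint8); blobs(c,cv2.morphologyEx(plate,cv2.MORPH_OPEN,np.ones((3,3))),.010,"plate",3000)
c=bot.camera("scene"); im=c["color"]; roi=np.zeros(im.shape[:2],np.uint8); roi[190:290,235:395]=1
blobs(c,((im.max(2)<50)*roi*255).astype(np.uint8),.066,"scenepad",80)
```

```text
white225 255 [316.5 153.1] c [ 0.6137 -0.0363  0.081 ] corners [[0.65, -0.015], [0.656, -0.039], [0.578, -0.057], [0.572, -0.034]]
white225 248 [279.5 159.7] c [0.5891 0.0733 0.081 ] corners [[0.628, 0.118], [0.648, 0.06], [0.55, 0.029], [0.532, 0.086]]
white225 209 [253.4 164.5] c [0.5813 0.1312 0.081 ] corners [[0.628, 0.15], [0.631, 0.132], [0.536, 0.113], [0.532, 0.13]]
white225 66 [204.  163.4] c [0.5793 0.2598 0.081 ] corners [[0.593, 0.271], [0.593, 0.25], [0.566, 0.249], [0.566, 0.27]]
white225 111 [206.2 183.4] c [0.5283 0.2507 0.081 ] corners [[0.544, 0.263], [0.545, 0.24], [0.512, 0.238], [0.512, 0.261]]
white235 223 [316.5 153. ] c [ 0.6138 -0.0368  0.081 ] corners [[0.65, -0.018], [0.655, -0.039], [0.578, -0.055], [0.573, -0.035]]
white235 161 [281.7 158.4] c [0.5969 0.0555 0.081 ] corners [[0.639, 0.079], [0.645, 0.061], [0.555, 0.033], [0.549, 0.05]]
white235 173 [253.5 164.5] c [0.5808 0.1306 0.081 ] corners [[0.626, 0.148], [0.629, 0.134], [0.536, 0.114], [0.533, 0.128]]
white235 54 [203.6 163.2] c [0.5807 0.2612 0.081 ] corners [[0.59, 0.271], [0.59, 0.253], [0.571, 0.252], [0.571, 0.27]]
white235 94 [206.4 183.3] c [0.5283 0.2494 0.081 ] corners [[0.544, 0.261], [0.545, 0.24], [0.512, 0.238], [0.512, 0.259]]
plate 10284 [258.5 159.3] c [0.6176 0.1195 0.01  ] corners [[0.664, 0.368], [0.765, -0.094], [0.571, -0.129], [0.478, 0.322]]
scenepad 176 [308.  218.3] c [0.5976 0.0864 0.066 ] corners [[0.637, 0.079], [0.548, 0.048], [0.557, 0.094], [0.643, 0.122]]
```

Units first: shifts go in shares of 0.8 m and turns go in shares of 90 degrees. So -0.36 m / 0.8 = -0.45, -0.33 m / 0.8 = -0.4125, 0.976 rad / 1.5708 = 0.6213.

Emit:
jog_arm([
  {"az":0.0509,"sx":-0.0375,"sy":-0.025,"jaw":0},
  {"az":0.1401,"sx":-0.1,"sy":-0.0625,"jaw":0},
  {"az":0.2419,"sx":-0.1625,"sy":-0.1,"jaw":0},
  {"az":0.3438,"sx":-0.225,"sy":-0.1375,"jaw":0},
  {"az":0.4456,"sx":-0.2875,"sy":-0.175,"jaw":0},
  {"az":0.5348,"sx":-0.35,"sy":-0.2125,"jaw":0},
  {"az":0.5984,"sx":-0.4125,"sy":-0.25,"jaw":0},
  {"az":0.6213,"sx":-0.45,"sy":-0.275,"jaw":0},
])

```text
t: 1.3
eef_pos: [0.4885, 0.2352, 0.239]
ee_rot: [3.141, 0.0, 1.771]
contact_force: [-0.9, 0.8, 0.4]
finger_gap: 0.0139
grip_force: 0.0
```

Create go.py:
```python
from plant import bot
from h import *
import sys
from scipy.spatial.transform import Rotation as R
s=bot.state(); T=np.array(eval(sys.argv[1])); M=R.from_euler("xyz",s["ee_rot"])
print("shift in tool axes",M.inv().apply(T-s["eef_pos"]).round(4),"rpy",s["ee_rot"].round(4),"pos",s["eef_pos"].round(4),"F",s["contact_force"].round(2))
```

Run:
```python
from plant import bot
from h import *
c=bot.camera("top")
L=ray(c,253.5,164.5,.081);Rr=ray(c,281.7,158.4,.081);k=ray(c,205.5,174.2,.07);p=ray(c,316.5,153,.07)
print(L,Rr,(L+Rr)/2,k,p)
for a,b in((L,Rr),(k,p)): print(np.arctan2(-(a-b)[0],(a-b)[1]))
print(np.linalg.norm(k-(L+Rr)/2)-.058)
```

```bash
python3 go.py '[0.588,0.093,0.135]'
```

```text
[0.57982379 0.12976098 0.081     ] [0.59754519 0.05564927 0.081     ] [0.58868449 0.09270512 0.081     ] [0.55436652 0.25718719 0.07      ] [ 0.6169238  -0.03716109  0.07      ]
0.23471039688741235
0.20941227299042023
0.11038370627557026
shift in tool axes [-0.1561  0.0681  0.1043] rpy [3.1405e+00 1.4000e-03 1.7689e+00] pos [0.4903 0.2328 0.239 ] F [ 3.66 -2.94 -0.47]
```

To row units: -0.156 m / 0.8 = -0.195, -0.14 m / 0.8 = -0.175, 0.01 rad / 1.5708 = 0.0064.

Emit:
jog_arm([
  {"sx":-0.0625,"sy":0.025,"jaw":0},
  {"sx":-0.125,"sy":0.0563,"sz":0.025,"jaw":0},
  {"sx":-0.175,"sy":0.075,"sz":0.0625,"jaw":0},
  {"az":0.0064,"sx":-0.195,"sy":0.085,"sz":0.1,"jaw":0},
  {"az":0.0064,"sx":-0.195,"sy":0.085,"sz":0.125,"jaw":0},
  {"az":0.0064,"sx":-0.195,"sy":0.085,"sz":0.13,"jaw":0},
  {"az":0.0064,"sx":-0.195,"sy":0.085,"sz":0.13,"jaw":0},
])

```text
t: 2.22
eef_pos: [0.5854, 0.0986, 0.1353]
ee_rot: [3.141, -0.0, 1.765]
contact_force: [0.2, -0.3, -0.2]
finger_gap: 0.0003
grip_force: 0.0
```

```bash
python3 go.py '[0.588,0.093,0.096]'
```

Run:
```python
from plant import bot
import cv2
a=[bot.camera(n)["color"][s] for n,s in (("top",np.s_[90:220,170:350]),("scene",np.s_[150:280,235:415]))] if 0 else None
a=[bot.camera("top")["color"][90:220,170:350],bot.camera("scene")["color"][150:280,235:415]]
cv2.imwrite("pics/a.png",cv2.resize(cv2.hconcat(a)[:,:,::-1],None,fx=2.2,fy=2.2,interpolation=cv2.INTER_CUBIC))
```

```text
shift in tool axes [-0.006   0.0015  0.0393] rpy [ 3.1414 -0.      1.7652] pos [0.5854 0.0986 0.1353] F [ 0.21 -0.34 -0.21]
```

View pics/a.png

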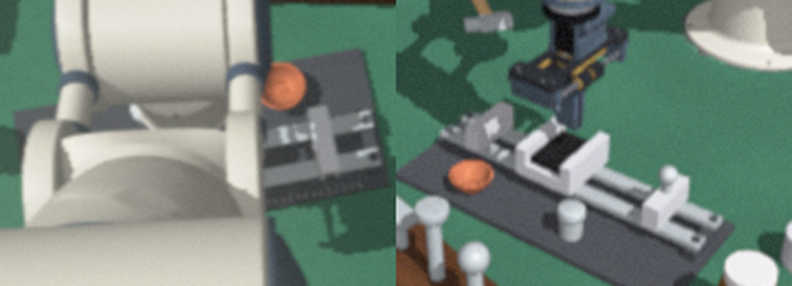

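The scene view (right half) shows the closed fingers above the pad (about (570,110) in the composite), clear of both cheeks. I'll centre them and go down to just above the pad.

To row units: 0.038 m / 0.8 = 0.0475, 0.012 m / 0.8 = 0.015, -0.012 rad / 1.5708 = -0.0076.

Emit:
jog_arm([
  {"az":-0.0076,"sx":-0.0075,"sy":0.0019,"jaw":0},
  {"az":-0.0076,"sx":-0.0075,"sy":0.0019,"sz":0.015,"jaw":0},
  {"az":-0.0076,"sx":-0.0075,"sy":0.0019,"sz":0.03,"jaw":0},
  {"az":-0.0076,"sx":-0.0075,"sy":0.0019,"sz":0.0425,"jaw":0},
  {"az":-0.0076,"sx":-0.0075,"sy":0.0019,"sz":0.0475,"jaw":0},
  {"az":-0.0076,"sx":-0.0075,"sy":0.0019,"sz":0.0475,"jaw":0},
])

```text
t: 3.08
eef_pos: [0.5878, 0.0928, 0.0966]
ee_rot: [-3.141, -0.0, 1.777]
contact_force: [0.6, 0.3, -0.0]
finger_gap: 0.0003
grip_force: 0.0
```

Emit:
jog_arm([
  {"sz":0.0025,"jaw":0},
  {"sz":0.005,"jaw":0},
  {"sz":0.0075,"jaw":0},
  {"sz":0.0075,"jaw":0},
  {"sz":0.0075,"jaw":0},
])

```text
t: 3.7
eef_pos: [0.5881, 0.0928, 0.0913]
ee_rot: [3.141, 0.0, 1.777]
contact_force: [-0.8, 0.2, 7.5]
finger_gap: 0.0007
grip_force: 3.9
```

```bash
python3 go.py '[0.588,0.093,0.086]'
```

```text
shift in tool axes [ 0.0003 -0.      0.0053] rpy [3.1411e+00 1.0000e-04 1.7768e+00] pos [0.5881 0.0928 0.0913] F [-0.77  0.18  7.53]
```

Emit:
jog_arm([
  {"sz":0.0019,"jaw":0},
  {"sz":0.0038,"jaw":0},
  {"sz":0.0056,"jaw":0},
  {"sz":0.0056,"jaw":0},
  {"sz":0.0056,"jaw":0},
])

```text
t: 4.32
eef_pos: [0.5881, 0.0928, 0.087]
ee_rot: [3.141, 0.0, 1.777]
contact_force: [-2.7, -0.7, 10.9]
finger_gap: 0.0007
grip_force: 5.4
```

To row units: 0.04 m / 0.8 = 0.05, 0.036 m / 0.8 = 0.045.

Emit:
jog_arm([
  {"sx":0.0038,"jaw":0},
  {"sx":0.01,"jaw":0},
  {"sx":0.0175,"jaw":0},
  {"sx":0.0263,"jaw":0},
  {"sx":0.0363,"jaw":0},
  {"sx":0.045,"jaw":0},
  {"sx":0.05,"jaw":0},
  {"sx":0.05,"jaw":0},
])

```text
t: 5.32
eef_pos: [0.5797, 0.1322, 0.087]
ee_rot: [3.141, -0.0, 1.777]
contact_force: [-3.7, 1.1, 10.4]
finger_gap: 0.0001
grip_force: 5.4
```

To row units: 0.042 m / 0.8 = 0.0525, 0.039 m / 0.8 = 0.0488.

Emit:
jog_arm([
  {"sx":0.005,"jaw":0},
  {"sx":0.0125,"jaw":0},
  {"sx":0.0213,"jaw":0},
  {"sx":0.0313,"jaw":0},
  {"sx":0.0413,"jaw":0},
  {"sx":0.0488,"jaw":0},
  {"sx":0.0525,"jaw":0},
  {"sx":0.0525,"jaw":0},
])

```text
t: 6.32
eef_pos: [0.5709, 0.1733, 0.0869]
ee_rot: [3.142, -0.0, 1.777]
contact_force: [-4.0, -0.1, 10.5]
finger_gap: 0.0007
grip_force: 5.4
```

Run:
```python
from plant import bot
import cv2
cv2.imwrite("pics/b.png",cv2.resize(bot.camera("scene")["color"][150:290,235:415,::-1],None,fx=3.6,fy=3.6,interpolation=cv2.INTER_CUBIC))
```

```text
(no output)
```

View pics/b.png

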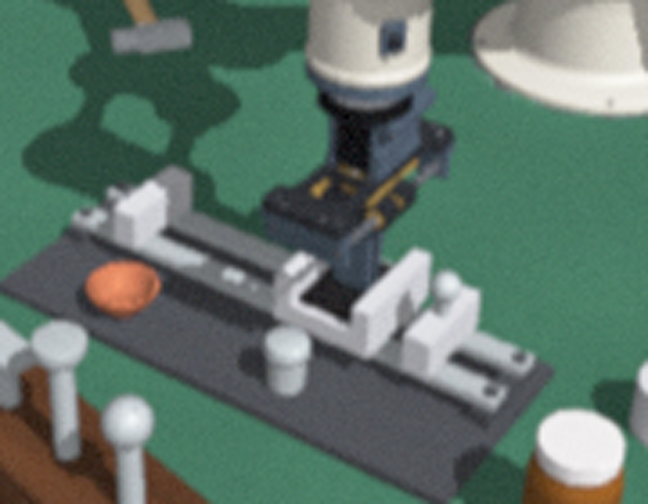

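The carriage is travelling with the finger, which is mid-gap at (350,270), so rubbing carries it. The knob stop is still a few centimetres ahead, at (440,330). I'll carry on slowly.

To row units: 0.024 m / 0.8 = 0.03, 0.022 m / 0.8 = 0.0275.

Emit:
jog_arm([
  {"sx":0.0038,"jaw":0},
  {"sx":0.0088,"jaw":0},
  {"sx":0.0138,"jaw":0},
  {"sx":0.0188,"jaw":0},
  {"sx":0.0238,"jaw":0},
  {"sx":0.0275,"jaw":0},
  {"sx":0.03,"jaw":0},
  {"sx":0.03,"jaw":0},
])

```text
t: 7.38
eef_pos: [0.566, 0.1966, 0.0869]
ee_rot: [-3.141, -0.0, 1.777]
contact_force: [-5.0, 0.6, 10.8]
finger_gap: 0.0005
grip_force: 5.4
```

Emit:
jog_arm([
  {"sx":0.0025,"jaw":0},
  {"sx":0.005,"jaw":0},
  {"sx":0.0075,"jaw":0},
  {"sx":0.01,"jaw":0},
  {"sx":0.01,"jaw":0},
])

```text
t: 8.0
eef_pos: [0.5651, 0.2038, 0.0871]
ee_rot: [3.141, 0.001, 1.777]
contact_force: [-1.1, -7.0, 10.6]
finger_gap: 0.001
grip_force: 5.3
```

To row units: 0.004 m / 0.8 = 0.005, 0.003 m / 0.8 = 0.0038.

Emit:
jog_arm([
  {"sx":0.0013,"jaw":0},
  {"sx":0.0025,"jaw":0},
  {"sx":0.0038,"jaw":0},
  {"sx":0.005,"jaw":0},
  {"sx":0.005,"jaw":0},
])

```text
t: 8.62
eef_pos: [0.5647, 0.2077, 0.0872]
ee_rot: [3.14, 0.001, 1.777]
contact_force: [1.3, -6.7, 10.9]
finger_gap: 0.0004
grip_force: 5.3
```

Run:
```python
from plant import bot
import cv2
cv2.imwrite("pics/c.png",cv2.resize(bot.camera("scene")["color"][190:270,290:400,::-1],None,fx=6,fy=6,interpolation=cv2.INTER_CUBIC))
```

```text
(no output)
```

View pics/c.png

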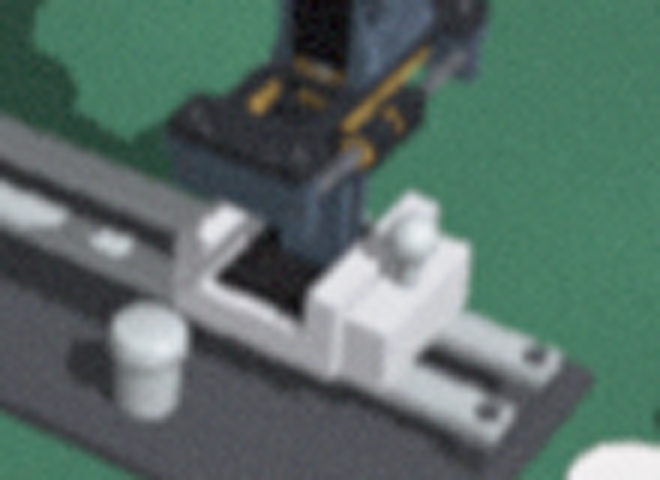

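The carriage's cheek lies flush against the knob block, with the seam at about (340,350). The push force levelled off near 7 N with the finger slipping on the pad, so the carriage rests on the stop. I'll lift straight up.

Emit:
jog_arm([
  {"sz":-0.0025,"jaw":0},
  {"sz":-0.005,"jaw":0},
  {"sz":-0.0088,"jaw":0},
  {"sz":-0.0188,"jaw":0},
  {"sz":-0.0438,"jaw":0},
  {"sz":-0.0875,"jaw":0},
  {"sz":-0.1375,"jaw":0},
  {"sz":-0.1875,"jaw":0},
])

```text
t: 9.68
eef_pos: [0.5635, 0.2083, 0.238]
ee_rot: [-3.141, -0.0, 1.777]
contact_force: [1.4, 0.7, 0.1]
finger_gap: 0.0004
grip_force: 0.0
```

Emit:
jog_arm([
  {"sx":-0.0625,"sz":-0.025,"jaw":0},
  {"sx":-0.1375,"sz":-0.025,"jaw":0},
  {"sx":-0.2125,"sz":-0.025,"jaw":0},
  {"sx":-0.2875,"sz":-0.025,"jaw":0},
  {"sx":-0.35,"sz":-0.025,"jaw":0},
  {"sx":-0.375,"sz":-0.025,"jaw":0},
  {"sx":-0.375,"sz":-0.025,"jaw":0},
  {"sx":-0.375,"sz":-0.025,"jaw":0},
])

```text
t: 10.68
eef_pos: [0.6249, -0.084, 0.2565]
ee_rot: [-3.141, -0.001, 1.778]
contact_force: [0.1, 0.1, 0.0]
finger_gap: 0.0005
grip_force: 0.0
```

Run:
```python
from plant import bot
import cv2
a=[bot.camera("top")["color"][100:220,170:350],bot.camera("scene")["color"][170:290,235:415]]
cv2.imwrite("pics/d.png",cv2.resize(cv2.hconcat(a)[:,:,::-1],None,fx=2.2,fy=2.2,interpolation=cv2.INTER_CUBIC))
```

```text
(no output)
```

View pics/d.png

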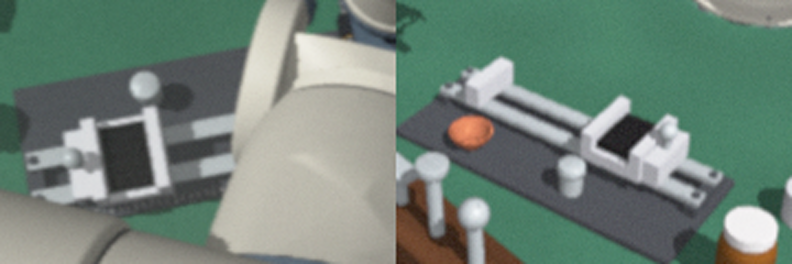

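Both views show the carriage still flush against the knob stop (top about (90,165), scene about (650,160)). The pad is free, and the dolly and dish haven't moved. Handing in.

```bash
python3 -c "
from plant import bot
print(bot.job_done())"
```

```text
the job is handed in; nothing more can be done
None
```

The carriage now rests against the knob stop with its pad up and the brake holding; the arm is clear, the dish and dolly were left in place, and the job is handed in (no verdict was returned).

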